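# Reset the stop dial of a print jig under its lock ring

### The arm

A 6-joint arm with a two-finger parallel gripper is mounted at the origin on the work surface. World frame = base frame: x ahead of the robot, y to its left, z up, the work surface at z = 0. Lengths are in m, angles in rad, forces in N, time in s.
With the tool pointing down it reaches from about 0.35 to 0.975 m from the base axis. Payload 4.9 kg.
Tool frame: the origin (TCP) lies midway between the tips of the shut fingers; the grasp point (between the pads) lies 19 mm behind it; z points along the fingers, y is the line along which they close (so a half turn about z gives the same grasp; the last joint's range is limited). The gripper opens to 85 mm and grips with 20 to 120 N. Pads are 22 mm wide; open, the fingers measure 114 mm over their backs; the gripper's body (76 mm by 85 mm) begins 54 mm behind the grasp point. The pads swing forward as they close: fully open they stand 13 mm farther back than shut.
Start: joints at [1.198, 0.053, 1.613, -0, 1.476, -0.119], TCP at [0.157, 0.605, 0.231] pointing down, gripper open.
Joint ranges: [-3.01, 3.01], [-1.01, 2.22], [0.06, 2.58], [-1.02, 4.17], [0.09, 2.62], [-3.14, 3.14]. Speed limits (rad/s): [2.57, 2.57, 3.14, 3.14, 3.14, 3.14].

### API

Orientations are given as a rotation vector (axis times angle).
In Python, from station import ctrl gives the robot as it stands.
- The arm moves only by the tool carry_out, never from a script. Its argument "moves" is a list of rows, each an object of numbers: "x", "y", "z": the shift along the tool's x, y, z in units of 25 mm (1.0 is 25 mm); "turn": the turn about the tool's z in rad. In form: [{"x": .., "y": .., "z": .., "turn": ..}, ...]. A call has exactly 8 rows; each row shifts and turns the commanded pose from where the row before left it, along the tool's axes as they then stand; what a row does not reach is not made up. A row lasts 1/10 s, in which the tool goes at most 50 mm and 8.59 degrees, less where a joint would pass 70% of its speed; a pose out of reach is approached as far as the arm can. A call is refused whole if a number of a shift passes 1 or a number of a turn 0.15, either way. A call with a gripper value outside its range is refused whole. "grip" is the finger opening in mm, from 0 to 85.4, set as the call begins (left out, the last holds). The fingers move at their own pace and stop on an object; "newtons" is the grip in N (left out, the last holds). Time passes only in rows, so rows that do not move let the fingers close, or fill a call up. It gives the time, the measured TCP pose, the force, the opening and the grip force at its end, in the units of the state.
- ctrl.get_obs(): the state, without advancing time (a new reading comes with each control period).
- ctrl.get_image(name): name is "scene" or "top" or "wrist"; returns the picture (480x640x3 uint8, red, green, blue); there is no depth.
- ctrl.calibration(name): a dict with "fx", "fy", "cx", "cy" (pixels), "k1" (the pictures are not rectified: a ray, as slopes to the right and down, at radius r is drawn at 1 + k1 r^2 times it, then the intrinsics apply), "R" (3x3) and "t" (3): a world point X has camera coordinates R X + t; the wrist camera has in their place "T_tool_cam" (4x4, takes a point from camera to tool coordinates, whose origin is the TCP and whose axes are the flange's). Camera axes: x right, y down, z forward; pixel columns grow to the right and rows downward; lengths in m; the calibration is good to about 2 mm. A picture is of the moment at which its call begins: read the wrist's pose just before it. calibration takes no time and is no camera call.
- ctrl.finish_job(): hands the job in; it is judged then, once.
Trained networks look in the newest picture that a camera, given by its name, has taken for a name from the list of things; names that differ only in an ending like _2 or _b are one class to them, and where a whole thing is asked for, a point or a joint stands for the part that bears it (a point fixed in the world has none). Each returns a list of dicts, best first, with "confidence" (0 to 1); they miss things now and then, are a little off and sometimes report something else, mostly with a low value. They report only what shows in the picture. A call takes as long as a camera call.
- ctrl.look_for(camera, query): "rect" ([left, top, width, height] in pixels, round what is visible of it).
- ctrl.mark_of(camera, query): "pixel" ([column, row] in pixels: a listed point, or the origin of a listed thing).
The state is a dict: "t": time; "q": joint angles; "dq": joint speeds; "effort": joint torques, N m; "tool_pos": TCP position; "tool_rot": TCP orientation; "contact_force": force on the tool from outside, world axes, zero at the start; "wrist_torque": the same for the moment, N m; "opening": finger opening in m; "grip_force": force on a finger pad.
Only numpy, scipy, OpenCV 4.12 (cv2) and the standard library are available. Lean on these libraries where they do the work, as an engineer would, in place of code of your own. Each camera call takes 0.05 s, during which the arm holds its last target. There are 200 camera calls.

### The job

On the jig with the red lock ring, loosen the lock ring first by swinging its lever anticlockwise nearly to the end of its travel, then turn the black dial clockwise until its white pointer stands at the green mark, and finally swing the red lever back clockwise until the ring is fully tight, with the pointer still at the mark. Leave the jig with the blue lock ring as it is.

Things in the scene. Friction and masses are not known exactly. Their poses are not given: they have to be found in the camera images.
- red_pin (a point): Round upright red lever pin, diameter 14 mm, on the arm of the red lock ring. Point: on the pin's axis, 23 mm below its top, 82 mm above the table, 29 mm above the flat arm. The pin moves on a level circle of radius 80 mm about the dial's upright axis; the point's x axis points from that axis outward. The pin is on the robot's side of the dial; tight to loose is 57 degrees.
- red_lock (a joint): Angle of the red lock ring in rad, seen from above: 0 is fully tight, at a hard stop (the clockwise end); it grows anticlockwise as the ring loosens, to a stop at 1.0. It starts tight (0 to 0.06). It takes about 2 N at the pin and stays where it is left. The dial must be turned only while the ring is loose.
- red_grip (a point): Grip point of the red-ring jig's black dial: on its upright axis (also the lock ring's), 88 mm above the table. Grip: upright bar 44 long, 14 thick, 62 to 102 mm above the table; point x lies along it, to the white pointer (reaches 44 mm out, 61 mm high). Below: collar of radius 20 mm, lock ring of radius 36 mm (top 54 mm), aluminium block 130 x 130 x 42 mm, fixed to a blue board.
- red_dial (a joint): Angle of that dial in rad: 0 with the white pointer at the green mark on the block; grows anticlockwise seen from above. It starts at 0.5 to 1.2, so it must be turned clockwise to 0. It turns with about 0.05 N m and stays where it is left; it can be overshot (stop at -0.5).
- blue_pin (a point): The lever pin of the other jig, alike but with a blue lock ring. Point: on the pin's axis, 23 mm below its top. To be left alone.

How it is judged:
On the way, in this order (a step that is already met when the one before it is completed fails the run):
1. the red lock ring is loosened (lever swung at least 0.6 rad from tight) while the dial is still where it was (value of joint red_lock above 0.6 rad and value of joint red_dial above 0.4 rad), for 0.2 s.
2. with the ring loose (over 0.4 rad), the dial is turned to within 0.18 rad of the mark (value of joint red_lock above 0.4 rad and value of joint red_dial between -0.18 and 0.18 rad), for 0.2 s.
At the end, for the whole second after the job is handed in: The red lock ring is tight again (within 0.18 rad of its tight stop), the dial's pointer stands within 0.18 rad (10 degrees) of the green mark, and the blue lever pin is within 15 mm of where it started (value of joint each of red_lock, red_dial below 0.18 rad and value of joint red_dial above -0.18 rad and distance of blue_pin from where it was at the start of the episode below 0.015 m); the robot touches nothing.
It fails at once if the blue lock ring's lever is moved by more than 15 mm (distance of blue_pin from where it was at the start of the episode above 0.015 m).
It also fails if it takes over 56 s, if anything falls off the work surface, if the arm or the gripper's body presses on something with over 40 N, if the wrist force passes 120 N, or if a joint passes its speed limit or range.

## Working session

There is one attempt and no reset: what is moved stays moved. The work goes in short steps, Python scripts to look and compute and a tool call to move; the robot and the scene stay as the last step left them, time stands still between calls to the robot, and variables do not carry over. Pictures are saved under pics/ and viewed, at most 10 in all, crops included, and the job is handed in when it is done.

Besides the shell and the picture viewer there is one more tool, called after "Request:" in YAML: its name, and indented under it one key for each argument. carry_out: Moves the arm, as the interface text tells. Its arguments: {"type":"object","properties":{"moves":{"type":"array"},"grip":{"type":"number"},"newtons":{"type":"number"}},"required":["moves"]}

```bash
mkdir -p pics; ls; cat > h.py <<'E'
import numpy as np, cv2
from station import ctrl
from scipy.spatial.transform import Rotation as Ro
def cam(n,obs=None):
    c=ctrl.calibration(n)
    K=np.array([[c['fx'],0,c['cx']],[0,c['fy'],c['cy']],[0,0,1.]]);d=np.array([c['k1'],0,0,0,0.])
    if 'R' in c: R=np.array(c['R']);t=np.array(c['t'])
    else:
        T=np.eye(4);T[:3,:3]=Ro.from_rotvec(obs['tool_rot']).as_matrix();T[:3,3]=obs['tool_pos']
        W=np.linalg.inv(T@np.array(c['T_tool_cam']));R=W[:3,:3];t=W[:3,3]
    return K,d,R,t
def ray(C,px):
    K,d,R,t=C
    u=cv2.undistortPointsIter(np.array([[px]],float),K,d,None,None,(3,50,1e-10))[0,0]
    v=R.T@np.array([u[0],u[1],1.]);return -R.T@t, v/np.linalg.norm(v)
def atz(C,px,z):
    o,v=ray(C,px);return o+v*(z-o[2])/v[2]
def tri(rs):
    A=0;b=0
    for o,v in rs:
        P=np.eye(3)-np.outer(v,v);A=A+P;b=b+P@o
    X=np.linalg.solve(A,b);return X,[np.linalg.norm((np.eye(3)-np.outer(v,v))@(X-o)) for o,v in rs]
def proj(C,X):
    K,d,R,t=C
    return cv2.projectPoints(np.array([X],float),cv2.Rodrigues(R)[0],t,K,d)[0].reshape(-1,2)
def save(n,f):cv2.imwrite('pics/'+f,cv2.cvtColor(ctrl.get_image(n),cv2.COLOR_RGB2BGR))
E
python3 - <<'E'
from h import *
o=ctrl.get_obs();print(o['t'],o['tool_pos'],o['tool_rot'])
for n in ['scene','top']:
    save(n,n+'0.png');C=cam(n)
    for q,z in [('red_pin',.082),('red_grip',.088),('blue_pin',.082)]:
        for m in ctrl.mark_of(n,q)[:3]: print(n,q,np.round(m['pixel']),round(m['confidence'],2),np.round(atz(C,m['pixel'],z),3))
E
```

```text
pics
0.0 [0.15670607 0.60437813 0.23006209] [-0.39756991 -3.11581195  0.00314599]
scene red_pin [424. 194.] 0.81 [0.551 0.235 0.082]
scene blue_pin [174. 302.] 0.83 [ 0.53  -0.182  0.082]
top red_pin [194. 249.] 0.67 [0.545 0.234 0.082]
top red_grip [221. 208.] 0.9 [0.612 0.187 0.088]
top blue_pin [445. 256.] 0.79 [ 0.527 -0.184  0.082]
top blue_pin [193. 245.] 0.64 [0.551 0.235 0.082]
```

View pics/top0.png

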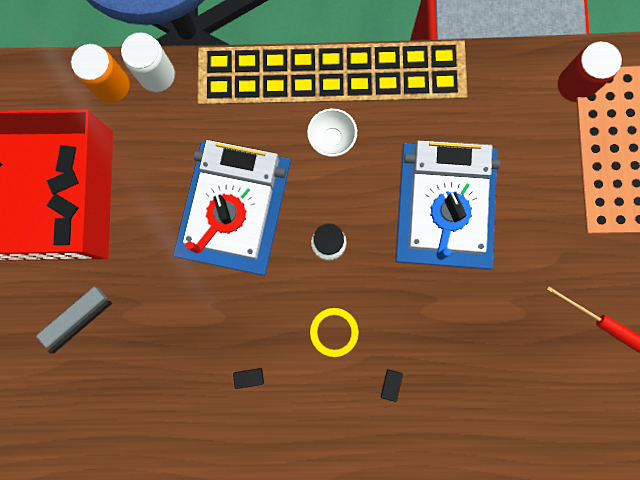

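View pics/scene0.png

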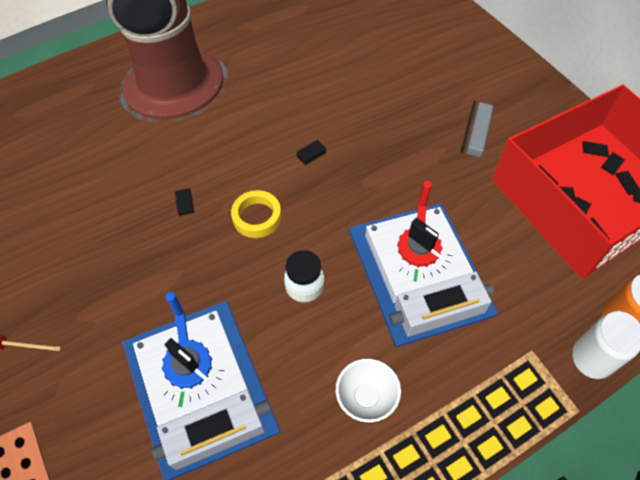

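The top view shows the red jig at left: dial about (224,210), pin (194,247), green mark (246,193), white pointer up-left of the dial. The scene view agrees, with the pin at (426,190) and the dial at (423,238). Next I triangulate and work out the approach.

```bash
cat >> h.py <<'E'
def rel(X):
    "world target -> shift in tool axes, units of 25 mm"
    o=ctrl.get_obs();M=Ro.from_rotvec(o['tool_rot']).as_matrix()
    return np.round(M.T@(np.array(X)-o['tool_pos'])/.025,2)
def yaw():
    M=Ro.from_rotvec(ctrl.get_obs()['tool_rot']).as_matrix();return np.degrees(np.arctan2(M[1,0],M[0,0]))
E
python3 - <<'E'
from h import *
S,T=cam('scene'),cam('top')
print('pin',tri([ray(S,(424,194)),ray(T,(194,249))]),'pin2',tri([ray(S,(424,194)),ray(T,(193,245))]))
print(yaw(),rel([.56,.225,.25]));print(ctrl.calibration('wrist')['T_tool_cam'])
print('green dir', atz(T,(246,193),.042)[:2]-[.612,.187])
E
```

```text
pin (array([0.54638617, 0.23709841, 0.07304627]), [np.float64(0.0016217695035306927), np.float64(0.0016217695035307333)]) pin2 (array([0.55109412, 0.23503001, 0.08055566]), [np.float64(0.0006357457794440126), np.float64(0.0006357457794440072)])
165.45657451376886 [-19.42 -10.66  -0.75]
[[-2.05530192e-04 -9.60785321e-01 -2.77293210e-01  7.05560878e-02]
 [ 9.99999657e-01  2.51071137e-05 -8.28194342e-04  2.82856668e-04]
 [ 8.02678999e-04 -2.77293285e-01  9.60784986e-01 -1.42097185e-01]
 [ 0.00000000e+00  0.00000000e+00  0.00000000e+00  1.00000000e+00]]
green dir [ 0.03635231 -0.03446281]
```

Request:
carry_out:
  moves:
    - {"x": -0.6,"y": -0.3,"z": -0.1,"turn": 0}
    - {"x": -1,"y": -0.5,"z": -0.1,"turn": 0}
    - {"x": -1,"y": -0.6,"z": -0.1,"turn": 0}
    - {"x": -1,"y": -0.6,"z": -0.1,"turn": 0}
    - {"x": -1,"y": -0.5,"z": -0.1,"turn": 0}
    - {"x": -1,"y": -0.5,"z": -0.1,"turn": 0}
    - {"x": -1,"y": -0.5,"z": -0.1,"turn": 0}
    - {"x": -1,"y": -0.5,"z": -0.1,"turn": 0}
  grip: 45

```text
t: 1.2
tool_pos: [0.3171, 0.4588, 0.2518]
tool_rot: [0.398, 3.116, 0.0]
contact_force: [0.4, 0.8, 0.5]
opening: 0.045
grip_force: 0.0
```

Request:
carry_out:
  moves:
    - {"x": -1,"y": -0.5,"z": 0,"turn": 0}
    - {"x": -1,"y": -0.5,"z": 0,"turn": 0}
    - {"x": -1,"y": -0.6,"z": 0,"turn": 0}
    - {"x": -1,"y": -0.6,"z": 0,"turn": 0}
    - {"x": -1,"y": -0.6,"z": 0,"turn": 0}
    - {"x": -1,"y": -0.6,"z": 0,"turn": 0}
    - {"x": -1,"y": -0.6,"z": 0,"turn": 0}
    - {"x": -1,"y": -0.6,"z": 0,"turn": 0}

```text
t: 2.0
tool_pos: [0.4814, 0.2969, 0.2517]
tool_rot: [0.399, 3.116, -0.0]
contact_force: [-0.7, -0.6, 0.2]
opening: 0.0447
grip_force: 0.0
```

Request:
carry_out:
  moves:
    - {"x": -1,"y": -0.6,"z": 0,"turn": 0}
    - {"x": -1,"y": -0.6,"z": 0,"turn": 0}
    - {"x": -1,"y": -0.5,"z": 0,"turn": 0}
    - {"x": -0.6,"y": -0.3,"z": 0,"turn": 0}
    - {"turn": 0.13}
    - {"turn": 0.13}
    - {"turn": 0.12}
    - {"turn": 0}

```text
validation failed for argument at $.mo...
```

```bash
cat > look.py <<'E'
from h import *
import sys
save('wrist',sys.argv[1]);o=ctrl.get_obs();W=cam('wrist',o);T=cam('top')
print(round(o['t'],2),o['tool_pos'],yaw(),o['q'][5],o['opening'])
for q,z in [('red_pin',.082),('red_grip',.088)]:
    for m in ctrl.mark_of('wrist',q)[:2]: print(q,np.round(m['pixel']),round(m['confidence'],2),np.round(atz(W,m['pixel'],z),4))
E
python3 look.py w1.png
```

```text
2.05 [0.48401576 0.29411812 0.25163209] 165.22898711106464 -0.8963187040393485 0.045203746510625475
red_pin [279. 303.] 0.72 [0.5511 0.233  0.082 ]
red_grip [249. 379.] 0.76 [0.6143 0.1857 0.088 ]
```

View pics/w1.png

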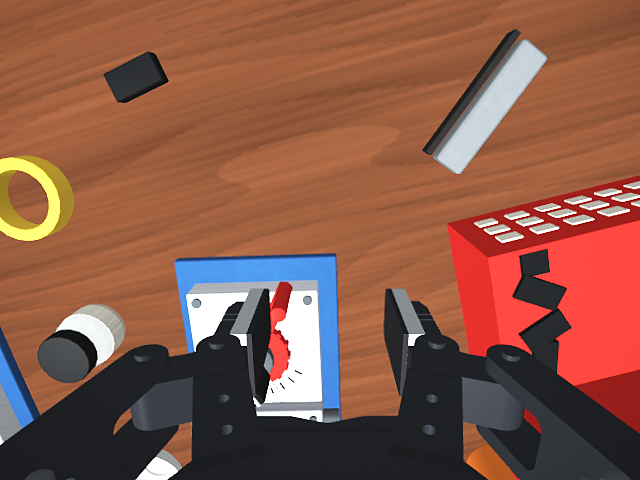

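The wrist view shows the red pin at about (279,303) and the ring with the dial partly hidden behind the left finger, around (262,370). Positions agree: pin (0.551,0.234), axis (0.613,0.186), 79 mm apart.

```bash
python3 -c "
from h import *
print(rel([.551,.234,.2]))"
```

```text
[-3.33 -1.73  2.06]
```

Request:
carry_out:
  moves:
    - {"x": -0.9,"y": -0.5,"z": 0.3,"turn": 0}
    - {"x": -0.9,"y": -0.5,"z": 0.3,"turn": 0}
    - {"x": -0.9,"y": -0.5,"z": 0.5,"turn": 0}
    - {"x": -0.63,"y": -0.23,"z": 0.5,"turn": 0}
    - {"x": 0,"y": 0,"z": 0.46,"turn": 0.13}
    - {"x": 0,"y": 0,"z": 0,"turn": 0.14}
    - {"x": 0,"y": 0,"z": 0,"turn": 0.13}
    - {"x": 0,"y": 0,"z": 0,"turn": 0}

```text
t: 2.95
tool_pos: [0.5497, 0.2365, 0.1993]
tool_rot: [-1.007, -2.975, 0.0]
contact_force: [-0.2, 0.4, -0.9]
opening: 0.045
grip_force: 0.0
```

```bash
python3 look.py w2.png; python3 -c "
from h import *
print(rel([.551,.234,.066]))"
```

```text
3.0 [0.5498209  0.23653228 0.19948438] 142.72495406676796 -0.6383792454216892 0.04477822766930936
red_pin [323. 227.] 0.69 [0.5459 0.2363 0.082 ]
red_grip [324. 336.] 0.95 [0.6101 0.1881 0.088 ]
[-0.09 -0.05  5.35]
```

View pics/w2.png

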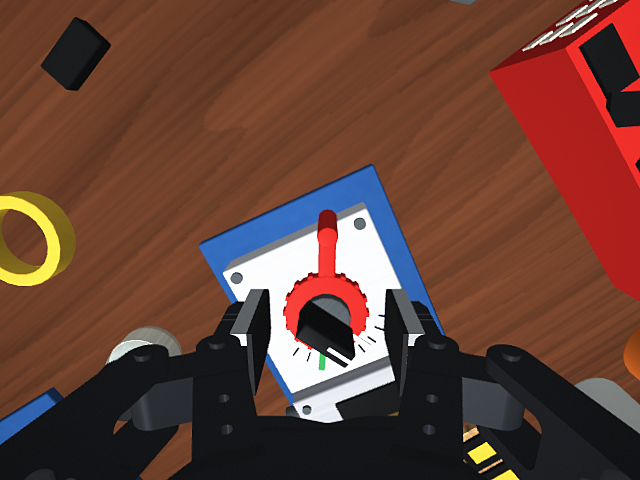

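The close view shows the pin at (327,215) to (325,235), the ring centre at about (326,310), the white pointer running (330,348) to (350,363), and the green mark at (322,360). I descend on the pin and grip it.

Request:
carry_out:
  moves:
    - {"x": 0.0,"y": 0,"z": 0.6,"turn": 0}
    - {"x": 0,"y": 0,"z": 0.9,"turn": 0}
    - {"x": 0,"y": 0,"z": 0.9,"turn": 0}
    - {"x": 0,"y": 0,"z": 0.9,"turn": 0}
    - {"x": 0,"y": 0,"z": 0.9,"turn": 0}
    - {"x": 0,"y": 0,"z": 0.7,"turn": 0}
    - {"x": 0,"y": 0,"z": 0.4,"turn": 0}
    - {"x": 0,"y": 0,"z": 0,"turn": 0}

```text
t: 3.9
tool_pos: [0.5485, 0.2357, 0.0647]
tool_rot: [-1.007, -2.972, 0.004]
contact_force: [-0.7, -0.0, 0.1]
opening: 0.045
grip_force: 0.0
```

Request:
carry_out:
  moves:
    - {"x": 0,"y": 0,"z": 0,"turn": 0}
    - {"x": 0,"y": 0,"z": 0,"turn": 0}
    - {"x": 0,"y": 0,"z": 0,"turn": 0}
    - {"x": 0,"y": 0,"z": 0,"turn": 0}
    - {"x": 0,"y": 0,"z": 0,"turn": 0}
    - {"x": 0,"y": 0,"z": 0,"turn": 0}
    - {"x": 0,"y": 0,"z": 0,"turn": 0}
    - {"x": 0,"y": 0,"z": 0,"turn": 0}
  grip: 10
  newtons: 20

```text
t: 4.7
tool_pos: [0.551, 0.2365, 0.0686]
tool_rot: [1.008, 2.974, 0.002]
contact_force: [-0.2, 0.2, 6.1]
opening: 0.0134
grip_force: 21.6
```

```bash
python3 - <<'E'
from h import *
o=ctrl.get_obs();print(o['t'],o['tool_pos'],yaw(),o['opening'],o['contact_force'])
# dial angle from w2 view
o2=dict(tool_pos=[.5498209,.23653228,.19948438],tool_rot=Ro.from_matrix(Ro.from_euler('z',142.725,degrees=True).as_matrix()@np.diag([1,-1,-1.])).as_rotvec())
W=cam('wrist',o2);c=np.array([.6115,.187])
for n,p,z in [('tip',(348,362),.061),('root',(330,349),.061),('green',(322,360),.042)]:
    d=atz(W,p,z)[:2]-c;print(n,d,np.degrees(np.arctan2(d[1],d[0])))
print('blk', [atz(W,p,.042)[:2] for p in [(222,270),(363,204)]])
# plan: row shifts along circle from pin at angle a, yaw follows
E
```

```text
4.7 [0.55102487 0.23646149 0.06862896] 142.54263922467086 0.013368555249566637 [-0.20027741  0.15060832  6.1103526 ]
tip [ 0.0425675  -0.00812327] -10.80401038744546
root [ 0.02376097 -0.01252751] -27.799567471501575
green [ 0.03791334 -0.03193976] -40.1121643845724
blk [array([0.53269379, 0.14131373]), array([0.55811003, 0.2653168 ])]
```

Request:
carry_out:
  moves:
    - {"x": 0,"y": 0,"z": -0.1,"turn": 0}
    - {"x": -0.01,"y": -0.19,"z": 0,"turn": -0.06}
    - {"x": -0.023,"y": -0.38,"z": 0,"turn": -0.12}
    - {"x": -0.023,"y": -0.38,"z": 0,"turn": -0.12}
    - {"x": -0.023,"y": -0.38,"z": 0,"turn": -0.12}
    - {"x": -0.023,"y": -0.38,"z": 0,"turn": -0.12}
    - {"x": -0.023,"y": -0.38,"z": 0,"turn": -0.12}
    - {"x": -0.023,"y": -0.38,"z": 0,"turn": -0.12}

```text
t: 5.5
tool_pos: [0.5346, 0.1783, 0.0689]
tool_rot: [-0.206, 3.134, 0.003]
contact_force: [6.3, 4.8, -6.1]
opening: 0.0132
grip_force: 20.7
```

Request:
carry_out:
  moves:
    - {"x": -0.01,"y": -0.2,"z": 0,"turn": -0.06}
    - {"x": 0,"y": 0,"z": 0,"turn": 0}
    - {"x": 0,"y": 0,"z": 0,"turn": 0}
    - {"x": 0,"y": 0,"z": 0,"turn": 0}
    - {"x": 0,"y": 0,"z": 0,"turn": 0}
    - {"x": 0,"y": 0,"z": 0,"turn": 0}
    - {"x": 0,"y": 0,"z": 0,"turn": 0}
    - {"x": 0,"y": 0,"z": 0,"turn": 0}

```text
t: 6.3
tool_pos: [0.5354, 0.1729, 0.0689]
tool_rot: [-0.291, 3.128, -0.001]
contact_force: [5.3, 1.6, -7.5]
opening: 0.0132
grip_force: 20.5
```

```bash
python3 - <<'E'
from h import *
o=ctrl.get_obs();p=o['tool_pos'];print(o['t'],p,yaw(),o['opening'],o['contact_force'])
a=np.array([.551,.2365]);b=p[:2];d=b-a;L=np.linalg.norm(d);print('rad',2*np.arcsin(L/.16))
n=np.array([d[1],-d[0]])/L; m=(a+b)/2
for s in (1,-1): print('centre',m+s*n*np.sqrt(.08**2-L*L/4))
E
```

```text
6.3 [0.53537509 0.17292488 0.06892847] -169.36369288992435 0.013239715102681187 [ 5.29899827  1.56451109 -7.54344909]
rad 0.8430863033420051
centre [0.47230038 0.22213444]
centre [0.61407471 0.18729044]
```

Request:
carry_out:
  moves:
    - {"x": 0,"y": 0,"z": 0,"turn": 0}
    - {"x": 0,"y": 0,"z": 0,"turn": 0}
    - {"x": 0,"y": 0,"z": 0,"turn": 0}
    - {"x": 0,"y": 0,"z": 0,"turn": 0}
    - {"x": 0,"y": 0,"z": -0.4,"turn": 0}
    - {"x": 0,"y": 0,"z": -0.8,"turn": 0}
    - {"x": 0,"y": 0,"z": -1,"turn": 0}
    - {"x": 0,"y": 0,"z": -1,"turn": 0}
  grip: 45

```text
t: 7.1
tool_pos: [0.5353, 0.1729, 0.1513]
tool_rot: [0.292, -3.128, 0.0]
contact_force: [0.6, 0.3, 0.1]
opening: 0.0451
grip_force: 0.0
```

Request:
carry_out:
  moves:
    - {"x": 0,"y": 0,"z": -1,"turn": 0}
    - {"x": 0,"y": 0,"z": -0.8,"turn": 0}
    - {"x": -0.6,"y": 0,"z": -0.4,"turn": 0}
    - {"x": -0.4,"y": 0,"z": 0,"turn": 0.0}
    - {"x": 0,"y": 0,"z": 0,"turn": 0}
    - {"x": 0,"y": 0,"z": 0,"turn": 0}
    - {"x": 0,"y": 0,"z": 0,"turn": 0}
    - {"x": 0,"y": 0,"z": 0,"turn": 0}

```text
t: 7.9
tool_pos: [0.5592, 0.1774, 0.2038]
tool_rot: [0.292, -3.126, 0.0]
contact_force: [0.7, 0.6, -0.8]
opening: 0.0452
grip_force: 0.0
```

```bash
python3 look.py w3.png; python3 -c "
import cv2;a=cv2.imread('pics/w3.png')[150:450,170:470];cv2.imwrite('pics/w3c.png',cv2.resize(a,(600,600),interpolation=3))"
```

```text
7.95 [0.55938262 0.17743624 0.20407721] -169.33142382951675 -1.5766109607743048 0.04519812624754521
red_pin [326. 192.] 0.97 [0.5338 0.1717 0.082 ]
```

View pics/w3c.png

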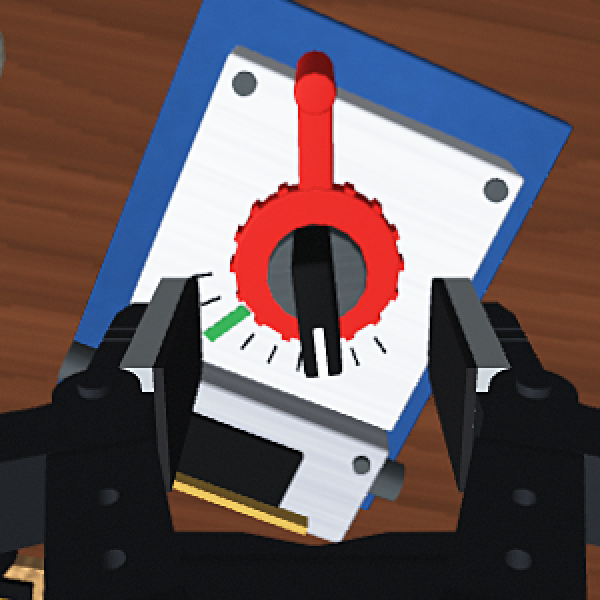

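The crop shows the pin at (315,85) swung round, the white pointer tip at (322,375), and the green mark running (248,312) to (208,337). The bar is nearly in line with the tool's x axis.

```bash
python3 - <<'E'
from h import *
o=ctrl.get_obs();W=cam('wrist',o)
f=lambda p,z:atz(W,(170+p[0]/2,150+p[1]/2),z)[:2]
c=np.array([.614,.187])
print('ringcentre',f((317,262),.054),'red pin top',f((315,90),.105))
for n,p,z in [('tip',(322,375),.061),('root',(319,332),.061),('g1',(248,312),.042),('g2',(208,337),.042),('bar far',(315,228),.102),('bar near',(316,320),.102)]:
    d=f(p,z)-c;print(n,d,np.hypot(*d),np.degrees(np.arctan2(d[1],d[0])))
g=f((208,337),.042)-f((248,312),.042);print('green line',np.degrees(np.arctan2(g[1],g[0])))
t=f((322,375),.061)-f((319,332),.061);print('ptr line',np.degrees(np.arctan2(t[1],t[0])))
print(rel([.613,.187,.072]))
E
```

```text
ringcentre [0.60917893 0.1881164 ] red pin top [0.53198394 0.17271328]
tip [0.04113682 0.01188698] 0.042819838686913934 16.11729013160982
root [0.02209547 0.00701164] 0.023181300892807212 17.6059849852893
g1 [ 0.02811609 -0.02260897] 0.036078802803506504 -38.8037754611002
g2 [ 0.04307443 -0.0376881 ] 0.05723459923820458 -41.18440482979569
bar far [-0.03609198 -0.00562748] 0.03652806604447339 -171.13777600905837
bar near [-0.00311041  0.00094062] 0.003249527934462294 163.17413090331777
green line -45.23042523263923
ptr line 14.361484239482836
[-2.17 -0.02  5.3 ]
```

Pointer at about 15 deg and mark at about -41 deg, so the dial stands at roughly 0.97 rad. I go over the dial, line up, descend and grip the bar.

Request:
carry_out:
  moves:
    - {"x": -0.6,"y": 0,"z": 0,"turn": 0}
    - {"x": -0.9,"y": 0,"z": 0,"turn": 0}
    - {"x": -0.65,"y": 0,"z": 0,"turn": -0.04}
    - {"x": 0,"y": 0,"z": 0.5,"turn": -0.04}
    - {"x": 0,"y": 0,"z": 0.8,"turn": 0}
    - {"x": 0,"y": 0,"z": 0.8,"turn": 0}
    - {"x": 0,"y": 0,"z": 0.8,"turn": 0}
    - {"x": 0,"y": 0,"z": 0.8,"turn": 0}

```text
t: 8.85
tool_pos: [0.6127, 0.1875, 0.1115]
tool_rot: [0.417, -3.114, 0.0]
contact_force: [0.0, -0.2, 0.2]
opening: 0.0453
grip_force: 0.0
```

Request:
carry_out:
  moves:
    - {"x": 0,"y": 0,"z": 0.8,"turn": 0}
    - {"x": 0,"y": 0,"z": 0.6,"turn": 0}
    - {"x": 0,"y": 0,"z": 0,"turn": 0}
    - {"x": 0,"y": 0,"z": 0,"turn": 0}
    - {"x": 0,"y": 0,"z": 0,"turn": 0}
    - {"x": 0,"y": 0,"z": 0,"turn": 0}
    - {"x": 0,"y": 0,"z": 0,"turn": 0}
    - {"x": 0,"y": 0,"z": 0,"turn": 0}

```text
t: 9.65
tool_pos: [0.6132, 0.1876, 0.078]
tool_rot: [-0.417, 3.113, 0.0]
contact_force: [0.2, 0.4, -0.8]
opening: 0.0446
grip_force: 0.0
```

Request:
carry_out:
  moves:
    - {"x": 0,"y": 0,"z": 0,"turn": 0}
    - {"x": 0,"y": 0,"z": 0,"turn": 0}
    - {"x": 0,"y": 0,"z": 0,"turn": 0}
    - {"x": 0,"y": 0,"z": 0,"turn": 0}
    - {"x": 0,"y": 0,"z": 0,"turn": 0}
    - {"x": 0,"y": 0,"z": 0,"turn": 0}
    - {"x": 0,"y": 0,"z": 0,"turn": 0}
    - {"x": 0,"y": 0,"z": 0,"turn": 0}
  grip: 10
  newtons: 25

```text
t: 10.45
tool_pos: [0.6128, 0.1883, 0.0775]
tool_rot: [-0.417, 3.113, 0.002]
contact_force: [-0.5, 4.6, 2.0]
opening: 0.0134
grip_force: 29.2
```

```bash
python3 -c "
from h import *
o=ctrl.get_obs();print(o['t'],o['tool_pos'],yaw(),o['opening'],o['contact_force'],o['wrist_torque'])"
```

```text
10.45 [0.61277815 0.18831882 0.07753888] -164.74095706954753 0.013391903462706701 [-0.45893408  4.56574859  1.9757995 ] [ 0.78524572  0.12189934 -0.03306277]
```

Request:
carry_out:
  moves:
    - {"x": 0,"y": 0,"z": 0,"turn": 0.06}
    - {"x": 0,"y": 0,"z": 0,"turn": 0.12}
    - {"x": 0,"y": 0,"z": 0,"turn": 0.12}
    - {"x": 0,"y": 0,"z": 0,"turn": 0.12}
    - {"x": 0,"y": 0,"z": 0,"turn": 0.12}
    - {"x": 0,"y": 0,"z": 0,"turn": 0.12}
    - {"x": 0,"y": 0,"z": 0,"turn": 0.12}
    - {"x": 0,"y": 0,"z": 0,"turn": 0.12}

```text
t: 11.25
tool_pos: [0.6125, 0.187, 0.0775]
tool_rot: [-0.986, -2.982, 0.002]
contact_force: [-2.7, 0.2, 3.9]
opening: 0.0134
grip_force: 29.4
```

Request:
carry_out:
  moves:
    - {"x": 0,"y": 0,"z": 0,"turn": 0.07}
    - {"x": 0,"y": 0,"z": 0,"turn": 0}
    - {"x": 0,"y": 0,"z": 0,"turn": 0}
    - {"x": 0,"y": 0,"z": 0,"turn": 0}
    - {"x": 0,"y": 0,"z": 0,"turn": 0}
    - {"x": 0,"y": 0,"z": 0,"turn": 0}
    - {"x": 0,"y": 0,"z": 0,"turn": 0}
    - {"x": 0,"y": 0,"z": 0,"turn": 0}

```text
t: 12.05
tool_pos: [0.6124, 0.187, 0.0775]
tool_rot: [-1.081, -2.949, 0.002]
contact_force: [-5.2, -2.1, 5.5]
opening: 0.013
grip_force: 29.7
```

Request:
carry_out:
  moves:
    - {"x": 0,"y": 0,"z": 0,"turn": 0}
    - {"x": 0,"y": 0,"z": 0,"turn": 0}
    - {"x": 0,"y": 0,"z": 0,"turn": 0}
    - {"x": 0,"y": 0,"z": 0,"turn": 0}
    - {"x": 0,"y": 0,"z": -0.5,"turn": 0}
    - {"x": 0,"y": 0,"z": -0.9,"turn": 0}
    - {"x": 0,"y": 0,"z": -0.9,"turn": 0}
    - {"x": 0,"y": 0,"z": -0.9,"turn": 0}
  grip: 45

```text
t: 12.85
tool_pos: [0.6131, 0.1876, 0.1592]
tool_rot: [1.082, 2.948, 0.001]
contact_force: [0.3, 0.2, 0.3]
opening: 0.0447
grip_force: 0.0
```

Request:
carry_out:
  moves:
    - {"x": 0.7,"y": 0,"z": -0.9,"turn": 0}
    - {"x": 0.7,"y": 0,"z": -0.9,"turn": 0}
    - {"x": 0.6,"y": 0,"z": 0,"turn": 0}
    - {"x": 0,"y": 0,"z": 0,"turn": 0}
    - {"x": 0,"y": 0,"z": 0,"turn": 0}
    - {"x": 0,"y": 0,"z": 0,"turn": 0}
    - {"x": 0,"y": 0,"z": 0,"turn": 0}
    - {"x": 0,"y": 0,"z": 0,"turn": 0}

```text
t: 13.65
tool_pos: [0.5747, 0.2194, 0.2014]
tool_rot: [-1.083, -2.948, 0.001]
contact_force: [-0.9, -0.6, -0.3]
opening: 0.045
grip_force: 0.0
```

```bash
python3 look.py w4.png; python3 -c "
import cv2;a=cv2.imread('pics/w4.png')[150:450,170:470];cv2.imwrite('pics/w4c.png',cv2.resize(a,(600,600),interpolation=3))"
```

```text
13.7 [0.57477567 0.21945272 0.2016122 ] 139.64342110038604 -0.6225758119441952 0.044669570135501664
red_pin [232. 229.] 0.72 [0.5309 0.1696 0.082 ]
red_grip [330. 297.] 0.98 [0.6119 0.1901 0.088 ]
```

View pics/w4c.png

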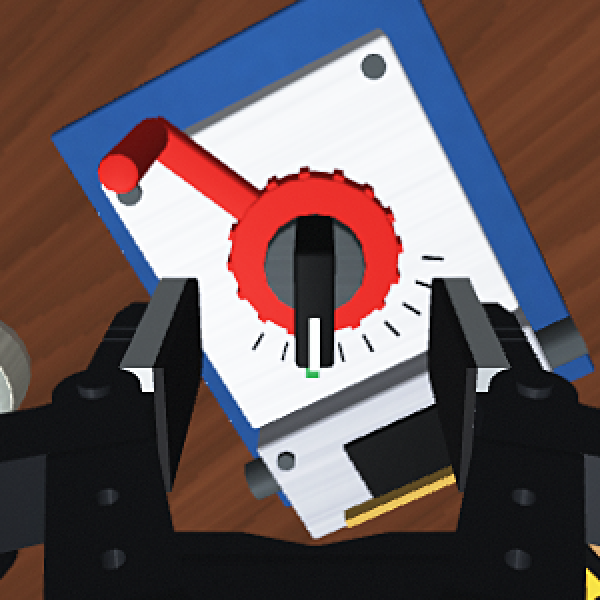

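The pointer at (315,365) lies right over the green mark (313,374), and the lever pin top is at (120,172), still loose. Now back to the pin.

Request:
carry_out:
  moves:
    - {"x": 0,"y": 0,"z": 0,"turn": -0.08}
    - {"x": 0,"y": 0,"z": 0,"turn": -0.13}
    - {"x": 0,"y": 0,"z": 0,"turn": -0.14}
    - {"x": 0,"y": 0,"z": 0,"turn": -0.14}
    - {"x": 0,"y": 0,"z": 0,"turn": -0.14}
    - {"x": 0,"y": 0,"z": 0,"turn": -0.14}
    - {"x": 0,"y": 0,"z": 0,"turn": -0.12}
    - {"x": 0,"y": 0,"z": 0,"turn": 0}

```text
t: 14.6
tool_pos: [0.5748, 0.2198, 0.2023]
tool_rot: [-0.291, 3.128, -0.0]
contact_force: [-0.1, 1.2, 0.6]
opening: 0.0453
grip_force: 0.0
```

```bash
python3 -c "
from h import *
print(yaw(),rel([.5345,.1725,.072]))"
```

```text
-169.3524433320749 [ 1.93 -1.56  5.21]
```

Request:
carry_out:
  moves:
    - {"x": 0.5,"y": -0.4,"z": 0,"turn": 0}
    - {"x": 0.8,"y": -0.6,"z": 0,"turn": 0}
    - {"x": 0.63,"y": -0.56,"z": 0,"turn": 0}
    - {"x": 0,"y": 0,"z": 0.4,"turn": 0}
    - {"x": 0,"y": 0,"z": 0.6,"turn": 0}
    - {"x": 0,"y": 0,"z": 0.6,"turn": 0}
    - {"x": 0,"y": 0,"z": 0.6,"turn": 0}
    - {"x": 0,"y": 0,"z": 0.6,"turn": 0}

```text
t: 15.4
tool_pos: [0.5341, 0.1729, 0.13]
tool_rot: [0.292, -3.126, 0.0]
contact_force: [-1.0, 0.9, -0.1]
opening: 0.0448
grip_force: 0.0
```

Request:
carry_out:
  moves:
    - {"x": 0,"y": 0,"z": 0.7,"turn": 0}
    - {"x": 0,"y": 0,"z": 0.7,"turn": 0}
    - {"x": 0,"y": 0,"z": 0.6,"turn": 0}
    - {"x": 0,"y": 0,"z": 0.4,"turn": 0}
    - {"x": 0,"y": 0,"z": 0,"turn": 0}
    - {"x": 0,"y": 0,"z": 0,"turn": 0}
    - {"x": 0,"y": 0,"z": 0,"turn": 0}
    - {"x": 0,"y": 0,"z": 0,"turn": 0}

```text
t: 16.2
tool_pos: [0.5353, 0.1727, 0.0735]
tool_rot: [-0.292, 3.126, 0.0]
contact_force: [0.2, -0.4, 0.6]
opening: 0.0451
grip_force: 0.0
```

Request:
carry_out:
  moves:
    - {"x": 0,"y": 0,"z": 0,"turn": 0}
    - {"x": 0,"y": 0,"z": 0,"turn": 0}
    - {"x": 0,"y": 0,"z": 0,"turn": 0}
    - {"x": 0,"y": 0,"z": 0,"turn": 0}
    - {"x": 0,"y": 0,"z": 0,"turn": 0}
    - {"x": 0,"y": 0,"z": 0,"turn": 0}
    - {"x": 0,"y": 0,"z": 0,"turn": 0}
    - {"x": 0,"y": 0,"z": 0,"turn": 0}
  grip: 10
  newtons: 20

```text
t: 17.0
tool_pos: [0.5347, 0.1727, 0.0727]
tool_rot: [-0.292, 3.128, 0.0]
contact_force: [-0.7, 0.1, 4.2]
opening: 0.0133
grip_force: 21.2
```

Request:
carry_out:
  moves:
    - {"x": -0.01,"y": 0.19,"z": 0,"turn": 0.06}
    - {"x": -0.023,"y": 0.38,"z": 0,"turn": 0.12}
    - {"x": -0.023,"y": 0.38,"z": 0,"turn": 0.12}
    - {"x": -0.023,"y": 0.38,"z": 0,"turn": 0.12}
    - {"x": -0.023,"y": 0.38,"z": 0,"turn": 0.12}
    - {"x": -0.023,"y": 0.38,"z": 0,"turn": 0.12}
    - {"x": -0.023,"y": 0.38,"z": 0,"turn": 0.12}
    - {"x": 0,"y": 0.15,"z": 0,"turn": 0.05}

```text
t: 17.8
tool_pos: [0.549, 0.2351, 0.0727]
tool_rot: [-0.998, -2.978, 0.001]
contact_force: [-3.7, -1.9, 6.3]
opening: 0.0133
grip_force: 21.6
```

Request:
carry_out:
  moves:
    - {"x": 0,"y": 0.08,"z": 0,"turn": 0.02}
    - {"x": 0,"y": 0.08,"z": 0,"turn": 0}
    - {"x": 0,"y": 0,"z": 0,"turn": 0}
    - {"x": 0,"y": 0,"z": 0,"turn": 0}
    - {"x": 0,"y": 0,"z": 0,"turn": 0}
    - {"x": 0,"y": 0,"z": 0,"turn": 0}
    - {"x": 0,"y": 0,"z": 0,"turn": 0}
    - {"x": 0,"y": 0,"z": 0,"turn": 0}

```text
t: 18.6
tool_pos: [0.5511, 0.2379, 0.0727]
tool_rot: [-1.024, -2.969, 0.001]
contact_force: [-1.7, -0.4, 5.6]
opening: 0.0132
grip_force: 21.5
```

Request:
carry_out:
  moves:
    - {"x": 0,"y": 0.08,"z": 0,"turn": 0.02}
    - {"x": 0,"y": 0.08,"z": 0,"turn": 0.02}
    - {"x": 0,"y": 0.08,"z": 0,"turn": 0}
    - {"x": 0,"y": 0,"z": 0,"turn": 0}
    - {"x": 0,"y": 0,"z": 0,"turn": 0}
    - {"x": 0,"y": 0,"z": 0,"turn": 0}
    - {"x": 0,"y": 0,"z": 0,"turn": 0}
    - {"x": 0,"y": 0,"z": 0,"turn": 0}

```text
t: 19.4
tool_pos: [0.5527, 0.2399, 0.0725]
tool_rot: [-1.081, -2.944, 0.013]
contact_force: [-12.1, -10.5, 13.1]
opening: 0.0135
grip_force: 22.9
```

Force has risen, so the ring is at its stop. Release, rise and check.

Request:
carry_out:
  moves:
    - {"x": 0,"y": 0,"z": 0,"turn": 0}
    - {"x": 0,"y": 0,"z": 0,"turn": 0}
    - {"x": 0,"y": 0,"z": 0,"turn": 0}
    - {"x": 0,"y": 0,"z": 0,"turn": 0}
    - {"x": 0,"y": 0,"z": -0.4,"turn": 0}
    - {"x": 0,"y": 0,"z": -0.8,"turn": 0}
    - {"x": 0,"y": 0,"z": -1,"turn": 0}
    - {"x": 0,"y": 0,"z": -1,"turn": 0}
  grip: 45

```text
t: 20.2
tool_pos: [0.5551, 0.2427, 0.1536]
tool_rot: [1.083, 2.949, 0.0]
contact_force: [1.5, 0.2, -0.1]
opening: 0.0453
grip_force: 0.0
```

Request:
carry_out:
  moves:
    - {"x": -0.4,"y": 0,"z": -1,"turn": 0}
    - {"x": -0.6,"y": 0,"z": -0.8,"turn": 0}
    - {"x": 0,"y": 0,"z": -0.4,"turn": 0}
    - {"x": 0,"y": 0,"z": 0,"turn": 0}
    - {"x": 0,"y": 0,"z": 0,"turn": 0}
    - {"x": 0,"y": 0,"z": 0,"turn": 0}
    - {"x": 0,"y": 0,"z": 0,"turn": 0}
    - {"x": 0,"y": 0,"z": 0,"turn": 0}

```text
t: 21.0
tool_pos: [0.5736, 0.2265, 0.2062]
tool_rot: [-1.082, -2.948, 0.002]
contact_force: [0.5, 0.4, -0.5]
opening: 0.0449
grip_force: 0.0
```

```bash
python3 look.py w5.png; python3 -c "
import cv2;a=cv2.imread('pics/w5.png')[150:450,170:470];cv2.imwrite('pics/w5c.png',cv2.resize(a,(600,600),interpolation=3))"
```

```text
21.05 [0.57373488 0.22651274 0.20644746] 139.69072957860476 -0.6118340712744755 0.04500776816395755
red_pin [318. 192.] 0.83 [0.5495 0.2384 0.082 ]
red_grip [321. 302.] 0.72 [0.6116 0.1882 0.088 ]
```

View pics/w5c.png

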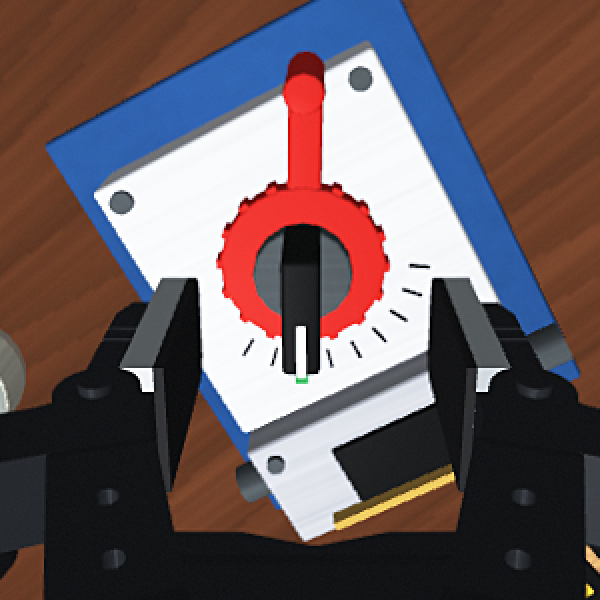

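The lever pin at (305,80) is back at its tight stop, and the pointer at (302,372) still covers the green mark (302,379). The gripper is clear of the jig.

```bash
python3 -c "
from station import ctrl
print(ctrl.finish_job())"
```

```text
the job is handed in; nothing more can be done
None
```

I loosened the red lock ring, turned the dial until its pointer stood at the green mark, swung the ring back to its tight stop, left the blue jig alone, and handed the job in at about 21 s; the hand-in returned no verdict.

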